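Jog the key-cutter's carriage with its joystick

ROBOT

A 7-joint arm with a two-finger parallel gripper is mounted at the origin on the work surface. World frame = base frame: x ahead of the robot, y to its left, z up, the work surface at z = 0. Lengths are in m, angles in rad, forces in N, time in s.
With the tool pointing down it reaches from about 0.35 to 0.9 m from the base axis. Payload 8.1 kg.
Tool frame: the origin (TCP) lies on the centre line of the jaws, within the pads' length; the fingertips stand 19 mm ahead of it and the grasp point (between the pads) is the TCP (arm.nose_length is the distance from the TCP to the fingertips, in m); z points along the fingers, y is the line along which they close (so a half turn about z gives the same grasp; the last joint's range is limited). The gripper opens to 92 mm and grips with 3 to 60 N. Pads are 19 mm wide; open, the fingers measure 130 mm over their backs; the gripper's body (75 mm by 190 mm) begins 47 mm behind the grasp point.
Start: joints at [-1.239, 0.434, 0.025, 1.573, -0.012, 1.134, -0.075], TCP at [0.263, 0.567, 0.246] pointing down, gripper open.
Joint ranges: [-2.62, 2.62], [-0.44, 2.09], [-1.27, 1.32], [0.08, 2.57], [-1.32, 4.46], [0.12, 2], [-2.74, 2.74]. Speed limits (rad/s): [2.22, 2.22, 3.01, 3.01, 3.14, 3.14, 3.14].

INTERFACE

Orientations are given as a rotation vector (axis times angle).
In Python, from station import arm gives the robot as it stands. The module is installed in compiled form; this text tells all that it offers.
- The arm moves only by the tool jog_arm, never from a script. Its argument "rows" is text: rows parted by semicolons, each of 7 numbers parted by spaces: the turn, a rotation vector about the tool's x, y, z in rad, then the shift along the tool's x, y, z in mm, then the closure in counts, from 0 (fully open) to 255 (shut). A call has 1 to 20 rows; each row shifts and turns the commanded pose from where the row before left it, along the tool's axes as they then stand; what a row does not reach is not made up. A row lasts 1/12 s, in which the tool goes at most 41.7 mm and 7.16 degrees, less where a joint would pass 70% of its speed; a pose out of reach is approached as far as the arm can. A call is refused whole if a number of a shift passes 41.7 or a number of a turn 0.125, either way. A call with a gripper value outside its range is refused whole. The fingers move at their own pace and stop on an object; "newtons" is the grip in N (left out, the last holds). Time passes only in rows, so rows that do not move let the fingers close. It gives the time, the measured TCP pose, the force, the opening and the grip force at its end, in the units of the state.
- arm.read_state(): the state, without advancing time (a new reading comes with each control period).
- arm.grab_frame(name): name is "scene" or "top" or "wrist"; returns a dict with "img" (420x560x3 uint8, blue, green, red), "fx", "fy", "cx", "cy" (pixels), "dist" ([k1, k2, p1, p2, k3] as OpenCV has them; the pictures are not rectified), "R" (3x3) and "t" (3): a world point X has camera coordinates R X + t; the wrist camera has in their place "hand_eye" (4x4, takes a point from camera to tool coordinates, whose origin is the TCP and whose axes are the flange's). Camera axes: x right, y down, z forward; pixel columns grow to the right and rows downward; lengths in m; the calibration is good to about 2 mm. A picture is of the moment at which its call begins: read the wrist's pose just before it. There is no depth.
- arm.finish_job(): hands the job in; it is judged then, once.
Trained networks look in a picture, given as the dict that the camera call returned (one of the last four; its "shot" number tells which), for a name from the list of things; names that differ only in an ending like _2 or _b are one class to them, and where a whole thing is asked for, a point or a joint stands for the part that bears it (a point fixed in the world has none). Each returns a list of dicts, best first, with "p" (0 to 1); they miss things now and then, are a little off and sometimes report something else, mostly with a low value. They report only what shows in the picture. A call takes as long as a camera call. They do not tell look-alikes from the thing itself.
- arm.look_for(picture, label): "location" ([column, row] in pixels, amid what is visible of it).
The state is a dict: "time": time; "qpos": joint angles; "joint_vel": joint speeds; "tau": joint torques, N m; "tool_pos": TCP position; "ee_rot": TCP orientation; "ft_force": force on the tool from outside, world axes, zero at the start; "wrist_torque": the same for the moment, N m; "width": finger opening in m; "gripper_force": force on a finger pad.
Only numpy, scipy, OpenCV 4.12 (cv2) and the standard library are available. Lean on these libraries where they do the work, as an engineer would, in place of code of your own. Each camera call takes 0.05 s, during which the arm holds its last target. There are 200 camera calls.

TASK

Two grey joystick boxes lie on the locksmith's bench. On the one whose stick has a round ball on top, tilt the stick well over towards the end of the box that carries the round stop button, hold it there for at least two seconds so that the key carriage runs out, then let it come back upright and take the hand away. Do not tilt it the other way, and leave the other box's stick (with the crossbar) alone.

Things in the scene. Friction and masses are not known exactly. Their poses are not given: they have to be found in the camera images.
- jog_box: grey control box of the ball-topped stick, fixed to the bench, 160 (x) x 110 (y) x 60 mm high; origin at the centre of its underside. Its own +x axis points along its length to the end with the round mushroom-shaped black stop button (44 mm wide, centre at x = +56 mm, top 80 mm above the bench); two small flat white keys are at the other end (-x). It may lie at any yaw. The stick pivots at x = -12 mm, y = 0, z = 60 mm. Nothing needs pressing.
- jog_stick (a joint): tilt of the ball-topped stick in rad: 0 upright, positive towards the stop-button end (the box's +x), stops at +0.5 and -0.5; it swings only in the box's x-z plane. Hold it beyond 0.30. A spring centres it: 0.9 N m per rad, i.e. about 4 N at the ball when tilted 0.42; it returns by itself in about half a second without overshoot.
- jog_stick_knob (a point): centre of the black ball on top of the jog stick: ball 36 mm in diameter on a 10 mm steel rod, centre 95 mm from the pivot, so 155 mm above the bench when upright and about 40 mm sideways at 0.42 rad. Its axes turn with the stick.
- feed_stick (a joint): tilt in rad of the other, shorter stick (black horizontal crossbar 64 mm long, 18 mm thick, 125 mm above the bench) on an equal grey box; 0 upright, -0.5 to 0.5, spring-centred. To be left alone.
Mind the look-alikes: they are no part of the job. What is shaped like the jog_box but green is not meant. What is shaped like the part that bears feed_stick but green is not meant.

How it is judged:
By the outcome, as a careful person would: the job done as asked, in the order asked, and still so for the second after the job is handed in, with the robot touching nothing.
It also fails if it takes over 35 s, if anything falls off the work surface, if the arm or the gripper's body presses on something with over 40 N, if the wrist force passes 120 N, or if a joint passes its speed limit or range.

## Working session

There is one attempt and no reset: what is moved stays moved. The work goes in short steps, Python scripts to look and compute and a tool call to move; the robot and the scene stay as the last step left them, time stands still between calls to the robot, and variables do not carry over. Pictures are saved under pics/ and viewed, at most 10 in all, crops included, and the job is handed in when it is done.

Besides the shell and the picture viewer there is one more tool, called after "Call:" as name(argument=value, ...) on one line, values as JSON. jog_arm: Moves the arm, as the interface text tells. Its arguments: {"type":"object","properties":{"rows":{"type":"string"},"newtons":{"type":"number"}},"required":["rows"]}

```bash
mkdir -p pics; cat > h.py <<'E'
import numpy as np, cv2
from station import arm
from scipy.spatial.transform import Rotation as Ro
def ray(f,px):
    K=np.array([[f["fx"],0,f["cx"]],[0,f["fy"],f["cy"]],[0,0,1]])
    u=cv2.undistortPoints(np.array([[px]],float),K,np.array(f["dist"],float))[0,0]
    R=np.array(f["R"]);t=np.array(f["t"])
    return -R.T@t, R.T@np.array([u[0],u[1],1])
def atz(f,px,z):
    c,d=ray(f,px); return c+d*(z-c[2])/d[2]
def proj(f,X):
    K=np.array([[f["fx"],0,f["cx"]],[0,f["fy"],f["cy"]],[0,0,1]])
    return cv2.projectPoints(np.array(X,float).reshape(-1,1,3),cv2.Rodrigues(np.array(f["R"]))[0],np.array(f["t"],float),K,np.array(f["dist"],float))[0][:,0]
E
python3 - <<'E'
from h import *
s=arm.read_state();print(s)
for n in("scene","top"):
    f=arm.grab_frame(n);cv2.imwrite(f"pics/{n}1.png",f["img"])
    print(n,-np.array(f["R"]).T@f["t"])
    for l,z in(("jog_box",.05),("jog_stick_knob",.155),("feed_stick",.1)):
        for r in arm.look_for(f,l)[:4]:print(l,r["p"],r["location"],atz(f,r["location"],z).round(3))
E
```

```text
{'time': 0.0, 'qpos': array([-1.23862084,  0.43521679,  0.02497646,  1.57409817, -0.01159803,
        1.13397306, -0.07510072]), 'joint_vel': array([ 7.06544541e-04, -1.16737457e-03, -8.01963855e-04,  4.47579151e-05,
       -7.04636400e-04,  1.08061278e-03,  4.91452095e-04]), 'tau': array([ 3.01713726e-05, -6.67847013e+01,  9.84614566e-01, -3.14449596e+01,
       -6.06654561e-02,  4.26384062e-02,  1.62957213e-04]), 'tool_pos': array([0.26310591, 0.56639867, 0.24494841]), 'ee_rot': array([-6.77647519e-01, -3.06743953e+00,  2.41641326e-03]), 'ft_force': array([0.74674967, 0.49968444, 0.40680911]), 'wrist_torque': array([-0.05530766, -0.04945521,  0.04752662]), 'gripper_force': 0.0, 'width': 0.0915657393707646}
scene [0.95656077 0.81118324 0.75777578]
jog_box 0.87 [358.7, 230.9] [0.343 0.215 0.05 ]
jog_box 0.85 [345.3, 325.0] [0.554 0.412 0.05 ]
jog_box 0.63 [266.9, 263.3] [0.586 0.181 0.05 ]
jog_stick_knob 0.84 [262.3, 226.4] [0.589 0.176 0.155]
feed_stick 0.55 [203.2, 170.8] [ 0.561 -0.177  0.1  ]
feed_stick 0.45 [265.3, 142.1] [ 0.338 -0.214  0.1  ]
top [0.31854364 0.07976065 0.87503896]
jog_box 0.92 [247.5, 167.5] [0.566 0.158 0.05 ]
jog_box 0.91 [140.9, 180.7] [0.537 0.396 0.05 ]
jog_box 0.72 [402.7, 163.5] [ 0.574 -0.188  0.05 ]
jog_box 0.6 [228.4, 278.6] [0.322 0.195 0.05 ]
jog_stick_knob 0.9 [247.0, 148.8] [0.573 0.149 0.155]
jog_stick_knob 0.69 [125.9, 163.3] [0.545 0.388 0.155]
jog_stick_knob 0.53 [223.9, 275.9] [0.327 0.189 0.155]
feed_stick 0.88 [402.9, 161.1] [ 0.563 -0.173  0.1  ]
feed_stick 0.6 [412.6, 262.0] [ 0.353 -0.18   0.1  ]
```

View pics/scene1.png

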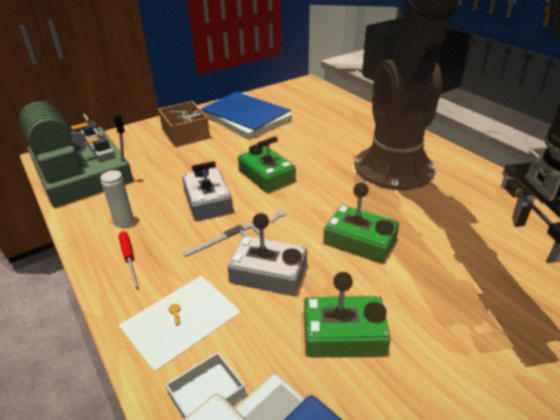

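View pics/top1.png

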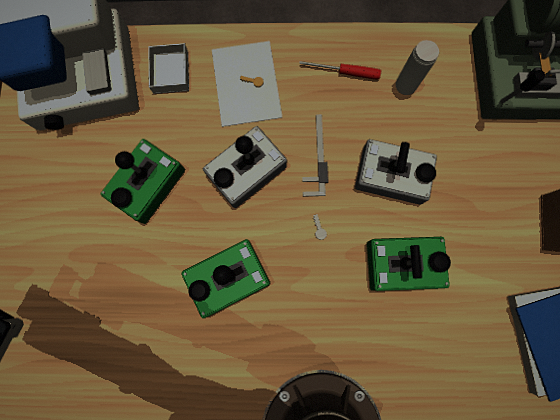

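The grey ball-stick box is at about (245,167) in the top view, with its ball at (245,145) and stop button at (223,178). In the scene view the ball is at (261,221) and the button at (291,256). The other ball-stick boxes are green.

```bash
python3 - <<'E'
from h import *
T=arm.grab_frame("top");S=arm.grab_frame("scene")
# refine: dark blobs in both pictures
def blob(f,p,r,thr=60):
    x,y=p;c=f["img"][y-r:y+r,x-r:x+r].max(2)
    m=(c<thr).astype(np.uint8);d=cv2.distanceTransform(cv2.copyMakeBorder(m,1,1,1,1,cv2.BORDER_CONSTANT),cv2.DIST_L2,5)
    j=np.unravel_index(d.argmax(),d.shape);return (x-r+j[1]-1,y-r+j[0]-1),d.max()
def tri(a,b):
    A=np.zeros((3,3));v=np.zeros(3)
    for c,d in(a,b):
        d=d/np.linalg.norm(d);P=np.eye(3)-np.outer(d,d);A+=P;v+=P@c
    return np.linalg.solve(A,v)
for n,a,b,z in(("ball",(245,145),(261,221),.155),("btn",(223,178),(291,256),.075)):
    pa,ra=blob(T,a,12);pb,rb=blob(S,b,12)
    print(n,pa,ra,pb,rb,atz(T,pa,z).round(4),atz(S,pb,z).round(4),tri(ray(T,pa),ray(S,pb)).round(4))
for n,f in(("T",T),("S",S)):
    c=(247,165) if n=="T" else (268,250)
    cv2.imwrite(f"pics/c{n}.png",cv2.resize(f["img"][c[1]-55:c[1]+55,c[0]-65:c[0]+65],None,fx=5,fy=5,interpolation=cv2.INTER_CUBIC))
print(Ro.from_rotvec(arm.read_state()["ee_rot"]).as_matrix().round(3), arm.nose_length)
W=arm.grab_frame("wrist");print(W["hand_eye"],W["fx"])
E
```

```text
ball (np.int64(244), np.int64(144)) 8.5907 (np.int64(259), np.int64(223)) 4.1969 [0.5827 0.1554 0.155 ] [0.5891 0.1621 0.155 ] [0.5852 0.1559 0.1489]
btn (np.int64(223), np.int64(178)) 9.7876 (np.int64(293), np.int64(251)) 1.0 [0.5355 0.208  0.075 ] [0.5306 0.2039 0.075 ] [0.5338 0.2076 0.0796]
[[-0.907  0.421 -0.   ]
 [ 0.421  0.907 -0.   ]
 [-0.    -0.    -1.   ]] 0.019
[[-1.98324263e-04 -9.58094968e-01 -2.86450681e-01  7.62201969e-02]
 [ 9.99999957e-01 -2.51940213e-04  1.50316958e-04 -1.33900566e-03]
 [-2.16186366e-04 -2.86450639e-01  9.58094977e-01 -1.39795750e-01]
 [ 0.00000000e+00  0.00000000e+00  0.00000000e+00  1.00000000e+00]] 320.1460627914602
```

View pics/cT.png

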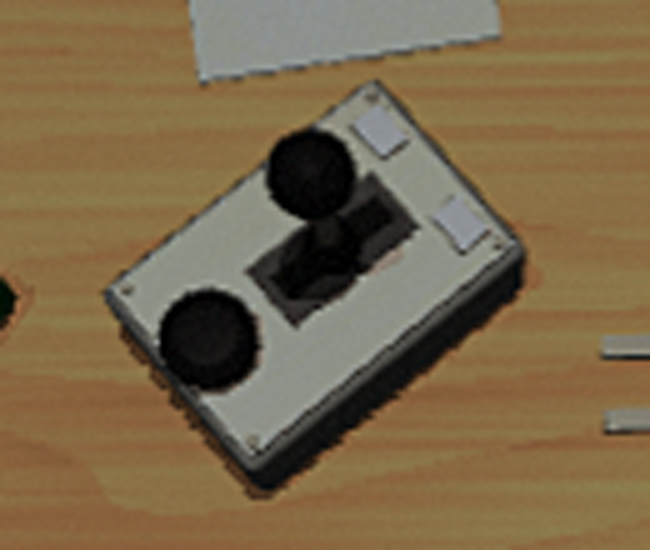

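Call:
jog_arm(rows="0 0 0 -32 -16.5 0 255;0 0 0 -32 -16.5 0 255;0 0 0 -32 -16.5 0 255;0 0 0 -32 -16.5 0 255;0 0 0 -32 -16.5 0 255;0 0 0 -32 -16.5 0 255;0 0 0 -32 -16.5 0 255;0 0 0 -32 -16.5 0 255;0 0 0 -32 -16.5 0 255;0 0 0 -32 -16.5 0 255;0 0 0 -32 -16.5 0 255;0 0 0 -32 -16.5 0 255;0 0 0 -32 -16.5 0 255;0 0 0 -32 -16.5 0 255;0 0 0 -32 -16.5 0 255;0 0 0 -32 -16.5 0 255;0 0 0.11 0 0 0 255;0 0 0.11 0 0 0 255;0 0 0.11 0 0 0 255;0 0 0.11 0 0 0 255", newtons=20)

```text
time: 2.22
tool_pos: [0.6165, 0.1114, 0.2457]
ee_rot: [-1.339, -2.842, -0.0]
ft_force: [0.2, -0.2, -0.9]
width: 0.0007
gripper_force: 0.0
```

```bash
cat > w.py <<'E'
from h import *
s=arm.read_state();f=arm.grab_frame("wrist")
Rt=Ro.from_rotvec(s["ee_rot"]).as_matrix()
H=np.array(f["hand_eye"]);Rc=Rt@H[:3,:3];tc=Rt@H[:3,3]+s["tool_pos"]
f["R"]=Rc.T;f["t"]=-Rc.T@tc
print(s["time"],s["tool_pos"],Rt.round(3),s["width"],s["ft_force"],s["qpos"].round(2))
img=f["img"].copy()
for r in arm.look_for(f,"jog_stick_knob"):print(r,atz(f,r["location"],.155))
b=np.array([.582,.156]);a=np.radians(129.5);d=np.array([np.cos(a),np.sin(a)])
for k,z in((0,.155),(.068,.08),(0,.06),(-.068,.06),(.092,.06)):
    p=proj(f,[*(b+k*d),z])[0];cv2.circle(img,tuple(int(v) for v in p),4,(0,0,255),-1)
cv2.imwrite("pics/w1.png",img)
E
python3 w.py
```

```text
2.2167 [0.61654709 0.11141216 0.24566282] [[-0.636  0.771 -0.   ]
 [ 0.771  0.636  0.   ]
 [ 0.     0.    -1.   ]] 0.0006570695968554426 [ 0.23903995 -0.15806376 -0.8779992 ] [-0.47  0.44  0.31  1.59 -0.14  1.13  0.56]
{'location': [277.5, 148.6], 'p': 0.6} [0.58471461 0.1537461  0.155     ]
{'location': [97.1, 335.9], 'p': 0.33} [ 0.56502546 -0.0723324   0.155     ]
```

View pics/w1.png

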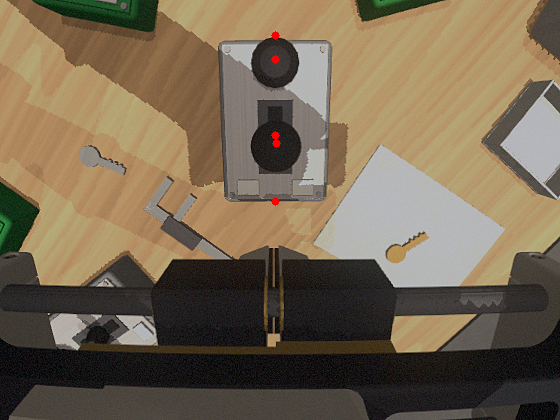

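The wrist view shows the box aligned with the tool's x axis, with the ball at (276,146), the button at (275,60) and the white keys nearest the gripper. The fingers are behind the ball with room to spare, so I lower and push.

Call:
jog_arm(rows="0 0 0 0 2 20 255;0 0 0 0 0 25 255;0 0 0 0 0 25 255;0 0 0 0 0 22 255;0 0 0 0 0 11 255;0 0 0 0 0 0 255;0 0 0 8 0 0 255;0 0 0 8 0 0 255;0 0 0 8 0 0 255;0 0 0 8 0 0 255;0 0 0 8 0 0 255;0 0 0 8 0 0 255;0 0 0 8 0 0 255;0 0 0 8 0 0 255;0 0 0 0 0 0 255;0 0 0 0 0 0 255")

```text
time: 3.65
tool_pos: [0.5768, 0.1623, 0.1428]
ee_rot: [1.33, 2.846, -0.0]
ft_force: [2.6, -2.8, 1.4]
width: 0.0005
gripper_force: 1.7
```

```bash
sed -i 's/w1.png/w2.png/;s/^    p=proj.*/    pass/' w.py; python3 w.py; python3 - <<'E'
from h import *
f=arm.grab_frame("scene");a=cv2.resize(f["img"][170:300,190:370],None,fx=3,fy=3)
w=cv2.resize(cv2.imread("pics/w2.png"),(252,189));o=np.zeros((390,792,3),np.uint8);o[:,:540]=a;o[:189,540:]=w
cv2.imwrite("pics/s2.png",o)
E
```

```text
3.65 [0.57676234 0.16234794 0.14280341] [[-0.642  0.767  0.   ]
 [ 0.767  0.642 -0.   ]
 [-0.    -0.    -1.   ]] 0.0005005240282974343 [ 2.57792243 -2.79924022  1.40218355] [-0.56  0.5   0.27  1.77 -0.17  0.89  0.49]
```

View pics/s2.png

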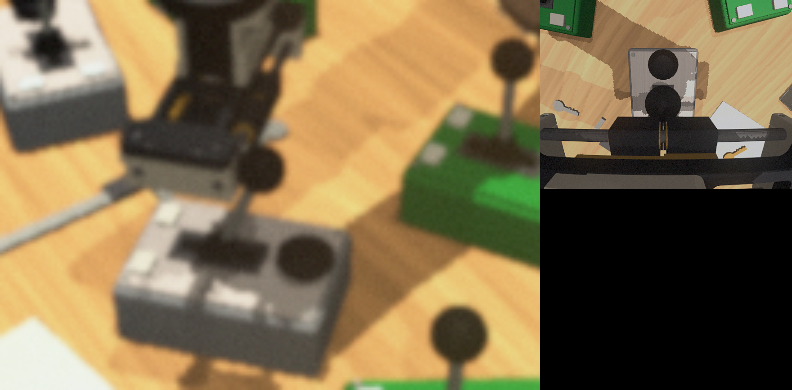

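The scene view shows the ball-topped stick (ball at 260,168 in the crop) leaning well over towards the stop button (305,258), with the fingers behind it. The 3.6 N or so of force agrees with a tilt of about 0.37 to 0.42. I add 3 mm and hold.

Call:
jog_arm(rows="0 0 0 3 0 0 255;0 0 0 0 0 0 255;0 0 0 0 0 0 255;0 0 0 0 0 0 255;0 0 0 0 0 0 255;0 0 0 0 0 0 255;0 0 0 0 0 0 255;0 0 0 0 0 0 255;0 0 0 0 0 0 255;0 0 0 0 0 0 255;0 0 0 0 0 0 255;0 0 0 0 0 0 255;0 0 0 0 0 0 255;0 0 0 0 0 0 255;0 0 0 0 0 0 255;0 0 0 0 0 0 255;0 0 0 0 0 0 255;0 0 0 0 0 0 255;0 0 0 0 0 0 255;0 0 0 0 0 0 255")

```text
time: 5.47
tool_pos: [0.575, 0.1642, 0.1426]
ee_rot: [1.331, 2.846, -0.0]
ft_force: [3.7, -2.4, -4.1]
width: 0.0004
gripper_force: 2.5
```

Call:
jog_arm(rows="0 0 0 0 0 0 255;0 0 0 0 0 0 255;0 0 0 0 0 0 255;0 0 0 0 0 0 255;0 0 0 0 0 0 255;0 0 0 0 0 0 255;0 0 0 0 0 0 255;0 0 0 0 0 0 255;0 0 0 0 0 0 255;0 0 0 0 0 0 255;0 0 0 0 0 0 255;0 0 0 0 0 0 255;0 0 0 0 0 0 255;0 0 0 0 0 0 255;0 0 0 0 0 0 255;0 0 0 0 0 0 255")

```text
time: 6.8
tool_pos: [0.575, 0.1642, 0.1426]
ee_rot: [-1.331, -2.846, 0.0]
ft_force: [3.9, -3.0, -3.1]
width: 0.0003
gripper_force: 2.5
```

```bash
python3 - <<'E'
from h import *
print(arm.read_state()["ft_force"])
f=arm.grab_frame("scene");cv2.imwrite("pics/s3.png",f["img"])
E
```

```text
[ 3.86509349 -2.97007847 -3.1324773 ]
```

View pics/s3.png

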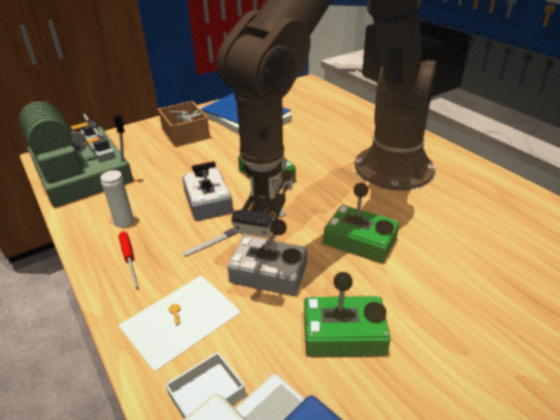

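The stick is still tilted over, with the ball at (279,228), and has been held for more than 3 s. I release it slowly and withdraw.

Call:
jog_arm(rows="0 0 0 -5 0 0 255;0 0 0 -5 0 0 255;0 0 0 -5 0 0 255;0 0 0 -5 0 0 255;0 0 0 -5 0 0 255;0 0 0 -5 0 0 255;0 0 0 -5 0 0 255;0 0 0 -5 0 0 255;0 0 0 -6 0 0 255;0 0 0 -8 0 0 255;0 0 0 -10 0 0 255;0 0 0 -6 0 0 255;0 0 0 0 0 0 255;0 0 0 0 0 -20 255;0 0 0 0 0 -30 255;0 0 0 0 0 -30 255;0 0 0 0 0 -30 255;0 0 0 0 0 0 255;0 0 0 0 0 0 255;0 0 0 0 0 0 255")

```text
time: 8.52
tool_pos: [0.6195, 0.1109, 0.2523]
ee_rot: [-1.33, -2.845, 0.0]
ft_force: [0.4, -0.2, 0.1]
width: 0.0005
gripper_force: 0.0
```

```bash
sed -i 's/w2.png/w3.png/' w.py; python3 w.py
```

```text
8.5167 [0.61945672 0.11089269 0.25228114] [[-0.641  0.767 -0.001]
 [ 0.767  0.641  0.   ]
 [ 0.001 -0.    -1.   ]] 0.0004930195180875578 [ 0.36261958 -0.15848558  0.11423921] [-0.47  0.44  0.31  1.57 -0.14  1.15  0.56]
{'location': [274.8, 144.1], 'p': 0.75} [0.58417322 0.15380766 0.155     ]
```

View pics/w3.png

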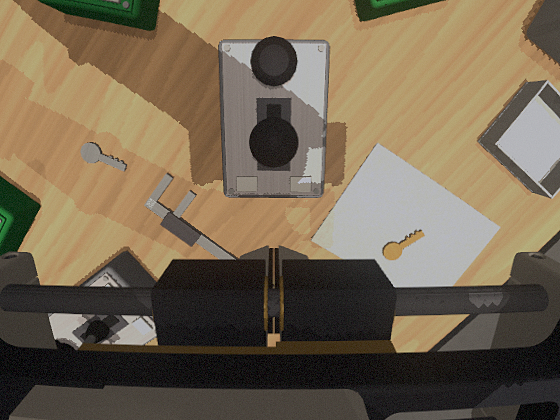

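The stick is upright again, with the ball at (274,142) as before the push, and the hand is clear.

```bash
python3 -c "
from station import arm
print(arm.finish_job())"
```

```text
the job is handed in; nothing more can be done
None
```

I tilted the grey box's ball-topped stick about 0.4 rad towards the stop button and held it for just over 3 s. It then came back upright, the hand is clear, the crossbar stick was not touched, and the job is handed in; I did not see the key carriage itself move in the pictures.

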